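# Take the dried bracket off its barbed drying hook

### The job

Lift the yellow pipe bracket off the barbed hook it is drying on and stand it upright on its foot plate, wholly on the sheet of paper beside the blue one. Its paint is still fresh, so ease it over the barb by feel: it must never press on the hook with more than 10 N, and it must be set down gently. Leave the grey bracket hanging, the blue one standing, and everything else where it is.

Things in the scene. Friction and masses are not known exactly. Their poses are not given: they have to be found in the camera images.
- yellow_bracket: The job: welded aluminium pipe bracket, yellow with a bare metal tab on top, 0.13 to 0.23 kg. Origin: centre of the foot's underside; z up the web, x along the web's width, y square to it; half-turn symmetric. Foot 60 (x) by 64 (y) by 8 thick; web 44 wide (x), 6 thick (y), up to z = 134. Starts hanging plumb on the level part of either hook, web within 0.1 rad of square to the rod, 35 to 70 short of the bend.
- yellow_bracket_hole (a point): Centre of the square-cornered hole through the yellow bracket's web along y: z = 65.5 in the bracket's frame, 18 wide (x), from z = 58 to z = 73, 6 deep. At the start the hook's rod passes through it and its upper edge rests on top of the rod.
- yellow_bracket_tab (a point): Middle of the bare metal tab to grip: z = 115 in the bracket's frame, on the middle plane of the web. The tab runs from z = 94 to z = 134, 44 wide (x), 6 thick (y).
- grey_bracket: Bystander: a grey bracket of the same shape hanging on the other hook. Same frame.
- blue_bracket: Bystander: a blue bracket of the same shape standing on the sheet, near the sheet's +y end. Same frame.
- rack: Drying rack, fixed. Origin: on the bench under the middle of its bar; x along the bar, y the way the hooks point, z up. Green bar 360 long, 20 square, axis 150 above the bench, a post at each end (x = +-170, foot 40 by 170). Two steel rod hooks, 8 diameter, leave the bar at x = -90 and +90 and run level along +y, axis 150 above the bench, to a bend at y = 130, where a rising barbed nose begins.
- hook_a (a point): Bend of the hook at rack x = -90, on the rod's axis. Beyond it (away from the bar) the same 8 mm rod goes on as a straight nose, 50 to the centre of its rounded end, rising. Noses were bent by hand: each rises at its own angle, 22 to 48 degrees (0.39 to 0.83 rad) above level; the angle is not reported and must be felt or seen. The nose is rigid.
- hook_b (a point): Bend of the hook at rack x = +90, like hook_a. Both noses carry a fish-hook barb, 4 wide, on top: from the nose's end back to 41 from the bend along the nose, where it tops out 9 above the nose's axis. The underside is smooth. An upright web cannot pass the nose; tilted by about the nose's angle, top leaning back to the bar, the hole's lower edge along the underside, it passes with about 2 to spare.
- sheet: White sheet of thick paper, 210 (x) by 297 (y) by 2 thick, fixed flat on the bench. Origin: centre of its underside. The blue bracket stands on it at y about +70 to +100; the half towards -y is free.
- solvent: Bystander: clear bottle with an orange cap, 60 diameter, 160 tall. Origin under its centre.
- driver_a: Bystander: orange-handled screwdriver, 200 long, lying flat.
- wrench: Bystander: steel wrench, 180 long, lying flat.
- clamp: Bystander: steel hose clamp lying flat, about 63 across, 14 high.
Not all that is in view belongs to the job. There is more than one size of the yellow_bracket; the one meant has the size given above.

How it is judged:
By the outcome, as a careful person would: the job done as asked, in the order asked, and still so for the second after the job is handed in, with the robot touching nothing.
It also fails if it takes over 72 s, if anything falls off the work surface, if the arm or the gripper's body presses on something with over 40 N, if the wrist force passes 120 N, or if a joint passes its speed limit or range.

### The arm

A 7-joint arm with a two-finger parallel gripper is mounted at the origin on the work surface. World frame = base frame: x ahead of the robot, y to its left, z up, the work surface at z = 0. Lengths are in m, angles in rad, forces in N, time in s.
With the tool pointing down it reaches from about 0.4 to 0.875 m from the base axis. Payload 19.3 kg.
Tool frame: the origin (TCP) lies on the front face of the gripper's body, between the roots of the fingers; the fingertips stand 73 mm ahead of it and the grasp point (between the pads) lies 54 mm ahead of it; z points along the fingers, y is the direction in which the jaws open and shut (so a half turn about z gives the same grasp; the last joint's range is limited). The gripper opens to 85 mm and grips with 20 to 120 N. Pads are 22 mm wide; open, the fingers measure 114 mm over their backs; the gripper's body (76 mm by 85 mm) begins 54 mm behind the grasp point. The pads swing forward as they close: fully open they stand 13 mm farther back than shut.
Start: joints at [1.111, 0.521, -0.036, 1.599, 0.021, 1.021, -0.113], TCP at [0.237, -0.578, 0.304] pointing down, gripper open.
Joint ranges: [-2.91, 2.91], [-0.3, 2.13], [-1.5, 1.42], [0.17, 2.43], [-1.26, 4.41], [0.16, 1.93], [-2.52, 2.52]. Speed limits (rad/s): [1.89, 1.89, 2.39, 2.39, 3.01, 3.01, 3.01].

### API

Orientations are given as [roll, pitch, yaw] about the fixed x, y, z axes, in that order (R = Rz(yaw) Ry(pitch) Rx(roll)).
In Python, from workcell import bot gives the robot as it stands.
- The arm moves only by the shell command python3 -m crank 'ROWS' [OPENING] [FORCE]. ROWS is a JSON object of lists of equal length, an entry for each row: "travel": the shift along the world's x, y, z in cm, a list of three; "rot": the turn, a rotation vector about the world's x, y, z in degrees, a list of three. A call has 1 to 8 rows; each row is the pose to reach, as a shift and turn from the pose commanded when the call began; what a row does not reach only later rows make up. A row lasts 1/10 s, in which the tool goes at most 50 mm and 8.59 degrees, less where a joint would pass 70% of its speed; a pose out of reach is approached as far as the arm can. A call with a gripper value outside its range is refused whole. OPENING is the opening, from -1 (shut) to 1 (fully open), so that 0 is half open, set as the call begins (- or left out, the last holds). The fingers move at their own pace and stop on an object; FORCE is the grip in N (left out, the last holds). Time passes only in rows, so rows that repeat a pose let the fingers close. It gives the time, the measured TCP pose, the force and the opening at its end, in the units of the state.
- bot.observe(): the state, without advancing time (a new reading comes with each control period).
- bot.grab_frame(name): name is "scene" or "side" or "wrist"; returns the picture (420x560x3 uint8, red, green, blue); there is no depth.
- bot.camera_model(name): a dict with "fx", "fy", "cx", "cy" (pixels), "k1" (the pictures are not rectified: a ray, as slopes to the right and down, at radius r is drawn at 1 + k1 r^2 times it, then the intrinsics apply), "R" (3x3) and "t" (3): a world point X has camera coordinates R X + t. Camera axes: x right, y down, z forward; pixel columns grow to the right and rows downward; lengths in m; the calibration is good to about 2 mm. A picture is of the moment at which its call begins: read the wrist's pose just before it. camera_model takes no time and is no camera call; for the wrist camera it gives the pose at the moment of the call.
- bot.job_done(): hands the job in, once; it reports no verdict.
Trained networks look in the newest picture that a camera, given by its name, has taken for a name from the list of things; names that differ only in an ending like _2 or _b are one class to them, and where a whole thing is asked for, a point or a joint stands for the part that bears it (a point fixed in the world has none). Each returns a list of dicts, best first, with "conf" (0 to 1); they miss things now and then, are a little off and sometimes report something else, mostly with a low value. They report only what shows in the picture. A call takes as long as a camera call. They do not tell look-alikes from the thing itself.
- bot.silhouettes(camera, thing): "pixels" (420x560 bool, what is visible of it) and "box" ([centre column, centre row, width, height] in pixels, round what is visible of it).
The state is a dict: "clock": time; "qpos": joint angles; "qd": joint speeds; "joint_efforts": joint torques, N m; "position": TCP position; "tool_rot": TCP orientation; "force": force on the tool from outside, world axes, zero at the start; "moment": the same for the moment, N m; "grip_width": finger opening in m.
Only numpy, scipy, OpenCV 4.12 (cv2) and the standard library are available. Lean on these libraries where they do the work, as an engineer would, in place of code of your own. Each camera call takes 0.05 s, during which the arm holds its last target.

## Working session

There is one attempt and no reset: what is moved stays moved. The work goes in short steps, Python scripts to look and compute and a shell command to move; the robot and the scene stay as the last step left them, time stands still between calls to the robot, and variables do not carry over. Pictures are saved under pics/ and viewed, and the job is handed in when it is done.

```bash
ls; mkdir -p pics; python3 - <<'E'
from workcell import bot
import cv2
for n in ("scene","side","wrist"):
    cv2.imwrite(f"pics/{n}0.png",bot.grab_frame(n)[:,:,::-1])
    print(n,bot.camera_model(n))
print(bot.observe())
E
```

```text
pics
scene {'fx': 517.9091534985658, 'fy': 517.9091534985658, 'cx': 291.9630431388795, 'cy': 215.3548003843159, 'k1': -0.1648350066111706, 'R': array([[ 0.29138671,  0.95659081, -0.0052738 ],
       [ 0.56690555, -0.17712025, -0.80451633],
       [-0.77052702,  0.23143562, -0.59390712]]), 't': array([-0.22213023, -0.25632627,  2.11637526])}
side {'fx': 393.2921100758552, 'fy': 393.2921100758552, 'cx': 277.5426168386316, 'cy': 213.6979156578478, 'k1': -0.0029272094945514567, 'R': array([[-0.92262869, -0.38523087, -0.01880112],
       [-0.29153905,  0.72849183, -0.61992309],
       [ 0.25250997, -0.56647757, -0.7844373 ]]), 't': array([0.60096055, 0.25207484, 1.0037855 ])}
wrist {'fx': 338.8616107466271, 'fy': 338.8616107466271, 'cx': 277.0210096595293, 'cy': 208.39839835398016, 'k1': -0.03910233336409584, 'R': array([[ 3.80892206e-01, -9.24619432e-01, -1.85010604e-04],
       [-8.86091382e-01, -3.65077919e-01,  2.85587423e-01],
       [-2.64127224e-01, -1.08614087e-01, -9.58352644e-01]]), 't': array([-0.62450122, -0.03620406,  0.37854341])}
{'clock': 0.15, 'qpos': array([ 1.11079616,  0.52188246, -0.03629407,  1.59983082,  0.02118402,
        1.02109781, -0.11278513]), 'qd': array([-0.00136898, -0.00152405, -0.0002857 , -0.0005222 , -0.00049979,
       -0.00064479,  0.00043424]), 'joint_efforts': array([ 9.06698569e-04, -9.27397513e+01,  1.97991684e+00, -3.70058298e+01,
        1.78874389e-02,  6.39782374e-03, -9.88144188e-05]), 'position': array([ 0.23740154, -0.57797216,  0.30347151]), 'tool_rot': array([-3.14076051e+00,  5.75741600e-05,  3.89764622e-01]), 'force': array([-0.06231767, -0.51960005, -0.32607371]), 'moment': array([-0.04345396,  0.02871178, -0.0070125 ]), 'grip_width': 0.08521335526086483}
```

View pics/scene0.png

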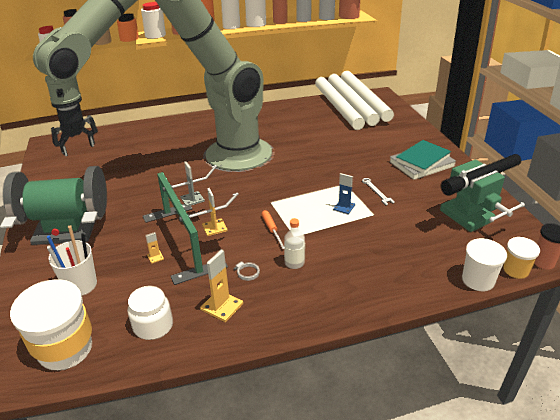

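View pics/side0.png

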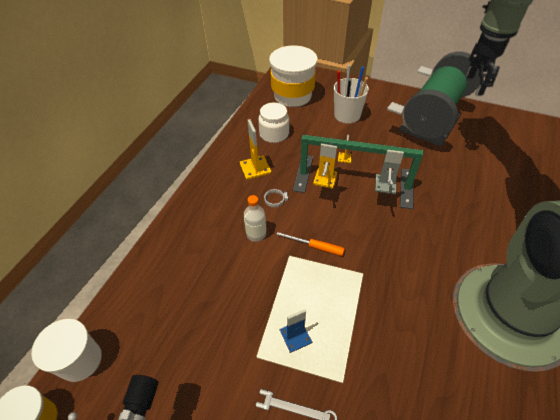

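View pics/wrist0.png

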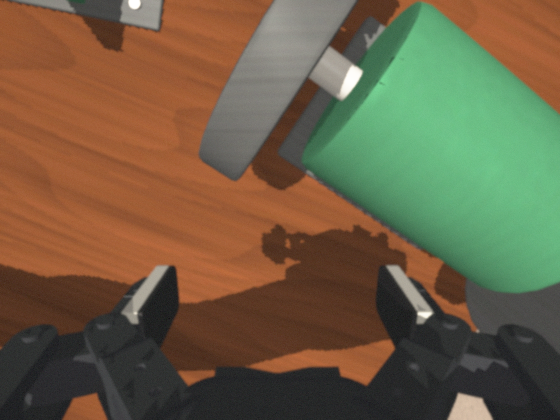

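```bash
python3 - <<'E'
import cv2,numpy as np
a=cv2.imread("pics/scene0.png");b=cv2.imread("pics/side0.png")
cv2.imwrite("pics/c1.png",cv2.resize(a[150:300,130:290],(800,750),interpolation=cv2.INTER_CUBIC)[:600])
cv2.imwrite("pics/c2.png",cv2.resize(b[125:225,285:435],(795,530),interpolation=cv2.INTER_CUBIC))
from workcell import bot
for cam in("scene","side"):
  for th in("yellow_bracket","rack","sheet","blue_bracket","grey_bracket"):
    r=bot.silhouettes(cam,th)
    print(cam,th,[(round(d["conf"],2),[round(float(v),1) for v in d["box"]]) for d in r])
    if r and cam: np.save(f"pics/m_{cam}_{th}.npy",np.array([d["pixels"] for d in r]))
E
```

```text
scene yellow_bracket [(0.97, [213.1, 212.6, 26.5, 49.6]), (0.97, [220.7, 286.6, 48.3, 72.6]), (0.83, [154.7, 250.1, 19.2, 30.4])]
scene rack []
scene sheet [(0.81, [321.8, 211.7, 101.3, 53.3])]
scene blue_bracket [(0.71, [272.4, 232.1, 22.8, 36.9]), (0.63, [343.7, 194.1, 20.4, 46.6])]
scene grey_bracket [(0.77, [192.0, 187.4, 24.4, 37.9])]
side yellow_bracket [(0.9, [324.6, 166.0, 22.6, 39.8]), (0.75, [256.9, 149.5, 27.7, 54.6]), (0.55, [345.3, 147.1, 14.2, 27.1])]
side rack []
side sheet [(0.84, [310.6, 319.0, 107.5, 124.8])]
side blue_bracket [(0.77, [297.1, 328.6, 33.4, 44.3])]
side grey_bracket [(0.74, [356.9, 170.0, 134.3, 73.4])]
```

View pics/c1.png

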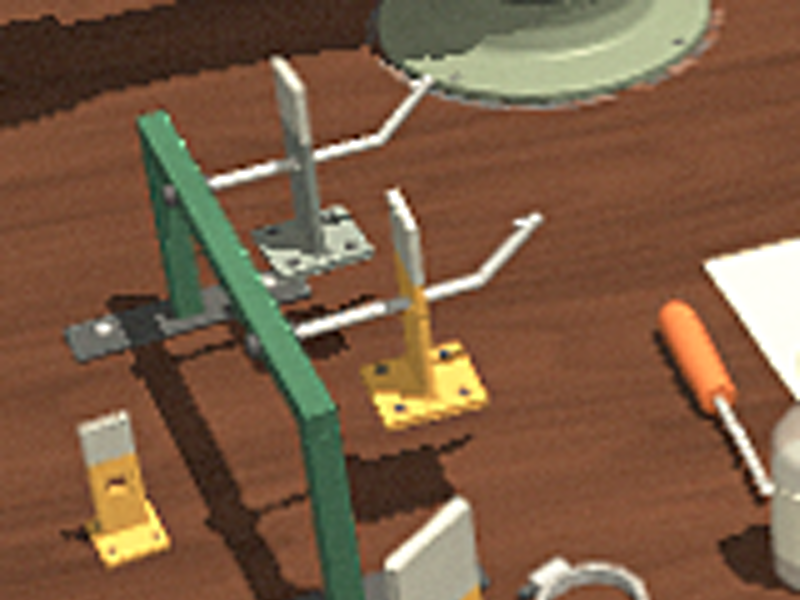

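View pics/c2.png

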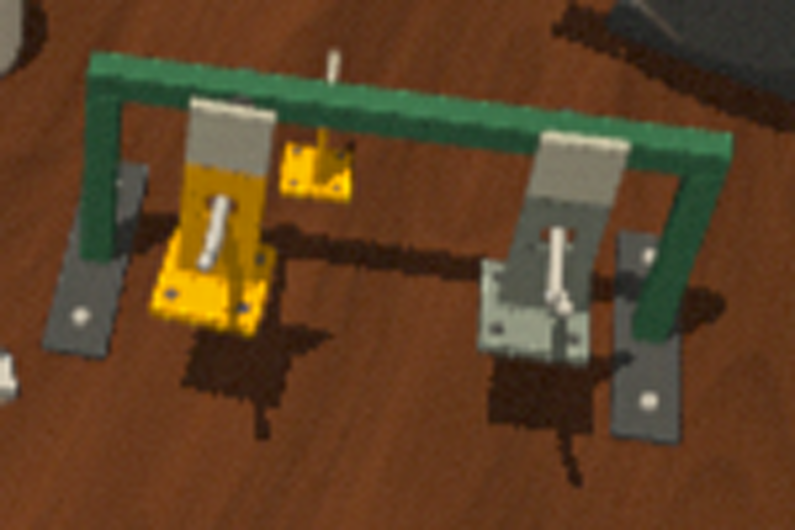

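```bash
cat > h.py <<'E'
import numpy as np,cv2
from scipy.optimize import least_squares
from scipy.spatial.transform import Rotation as Ro
def proj(c,X):
    X=np.atleast_2d(X);p=X@np.array(c["R"]).T+np.array(c["t"])
    s=p[:,:2]/p[:,2:];r2=(s**2).sum(1,keepdims=True);s=s*(1+c["k1"]*r2)
    return s*[c["fx"],c["fy"]]+[c["cx"],c["cy"]]
def ray(c,uv):
    d=(np.array(uv,float)-[c["cx"],c["cy"]])/[c["fx"],c["fy"]];s=d.copy()
    for _ in range(20): s=d/(1+c["k1"]*(s@s))
    R=np.array(c["R"]);return -R.T@np.array(c["t"]),R.T@np.array([s[0],s[1],1.])
def onplane(c,uv,z):
    o,d=ray(c,uv);return o+d*(z-o[2])/d[2]
def T(p,X): # p=x,y,yaw
    c,s=np.cos(p[2]),np.sin(p[2]);X=np.atleast_2d(X)
    return np.c_[p[0]+c*X[:,0]-s*X[:,1],p[1]+s*X[:,0]+c*X[:,1],X[:,2]]
E
python3 - <<'E'
from h import *
from workcell import bot
cs={n:bot.camera_model(n) for n in("scene","side")}
s=lambda u,v:(130+u/5,150+v/5)
d=lambda u,v:(285+u/5.3,125+v/5.3)
obs=[("scene",s(138,120),(-.18,-.01,.16)),("scene",s(165,112),(-.18,.01,.16)),("scene",s(303,412),(.18,-.01,.16)),("scene",s(335,403),(.18,.01,.16)),
("scene",s(381,139),(-.09,.13,.15)),("scene",s(483,281),(.09,.13,.15)),("scene",s(330,412+18),(.18,.01,.152)),
("side",d(92,53),(.18,-.01,.16)),("side",d(732,133),(-.18,-.01,.16)),("side",d(92,72),(.18,.01,.16)),("side",d(730,155),(-.18,.01,.16))]
def f(p):
    return np.concatenate([(proj(cs[c],T(p,X))[0]-uv) for c,uv,X in obs])
r=least_squares(f,[.6,-.3,0],loss="soft_l1");p=r.x
print(p,np.round(r.fun.reshape(-1,2),1))
# nose: tip centre for scene
for k,x,tip in(("A",-.09,s(428,82)),("B",.09,s(536,219))):
    for a in(20,25,30,35,40,45,50):
        q=T(p,[x,.13+.05*np.cos(np.radians(a)),.15+.05*np.sin(np.radians(a))])
        print(k,a,np.round(proj(cs["scene"],q)[0]-tip,1),np.round(proj(cs["side"],q)[0],1))
for z in (0.002,):
  for n in("scene","side"):
    m=np.load(f"pics/m_{n}_sheet.npy")[0].astype(np.uint8)
    c=max(cv2.findContours(m,0,2)[0],key=cv2.contourArea)
    q=cv2.boxPoints(cv2.minAreaRect(np.array([onplane(cs[n],pt[0],z)[:2] for pt in c],np.float32)*1000))
    print(n,np.round(q),q.mean(0))
    for j in (0,1):
      try:
        m=np.load(f"pics/m_{n}_blue_bracket.npy")[j]; v,u=np.nonzero(m); print("blue bottom",onplane(cs[n],(u.mean(),v.max()-8),.01))
      except Exception as e: pass
E
```

```text
[ 0.50203818 -0.29228901  0.17383875] [[-0.6 -1.2]
 [-0.2 -1.1]
 [-0.5  0.6]
 [-0.1  0.3]
 [-0.2 -0.2]
 [-0.9 -0.3]
 [ 1.3 -2.8]
 [-0.6 -0.7]
 [-0.2  0.3]
 [-1.9 -0. ]
 [ 0.2  0.8]]
A 20 [3.4 3.2] [389. 191.]
A 25 [2.9 2.3] [389.3 189.5]
A 30 [2.2 1.4] [389.6 188. ]
A 35 [1.4 0.6] [390.  186.4]
A 40 [ 0.6 -0.1] [390.3 184.8]
A 45 [-0.4 -0.7] [390.6 183.1]
A 50 [-1.4 -1.3] [390.9 181.5]
B 20 [2.5 3.3] [321.8 180.9]
B 25 [1.9 2.4] [322.  179.5]
B 30 [1.2 1.5] [322.2 177.9]
B 35 [0.4 0.7] [322.4 176.4]
B 40 [-0.5 -0.1] [322.6 174.8]
B 45 [-1.4 -0.7] [322.9 173.2]
B 50 [-2.5 -1.2] [323.1 171.6]
scene [[350. 330.]
 [382.  34.]
 [594.  57.]
 [562. 353.]] [471.83105 193.77968]
blue bottom [ 0.59160752 -0.02438385  0.01      ]
blue bottom [0.48796778 0.27247516 0.01      ]
side [[351. 329.]
 [384.  32.]
 [594.  56.]
 [560. 352.]] [472.38647 192.45651]
blue bottom [0.48223799 0.2893882  0.01      ]
```

```bash
cat >> h.py <<'E'
RACK=np.array([0.50203818,-0.29228901,0.17383875])
def wristcam(c,obs,pos,R):
    # predicted camera for tool pos,R, given current camera c, current obs
    R0=Ro.from_euler("xyz",obs["tool_rot"]).as_matrix();p0=np.array(obs["position"])
    Rc=np.array(c["R"])@R0; tc=np.array(c["R"])@p0+np.array(c["t"])
    d=dict(c);d["R"]=Rc@R.T;d["t"]=tc-d["R"]@pos;return d
E
python3 - <<'E'
from h import *
from workcell import bot
o=bot.observe();c=bot.camera_model("wrist")
R0=Ro.from_euler("xyz",o["tool_rot"]).as_matrix()
print("cam in tool",R0.T@(-np.array(c["R"]).T@c["t"]-o["position"]))
pts=T(RACK,[[.09,.0,.15],[.09,.13,.15],[.09,.17,.18],[.09,.075,.215],[.09,.075,.081],[-.09,.17,.18]])
for pos,rv in (((.40,-.2,.42),(0,-30,0)),((.36,-.2,.40),(0,-40,0)),((.40,-.15,.36),(0,-35,0)),((.36,-.18,.36),(0,-45,0))):
    R=Ro.from_euler("z",-12,degrees=True)*Ro.from_rotvec(R0@np.zeros(3))
    R=Ro.from_rotvec(rv,degrees=True).as_matrix()@R.as_matrix()@R0
    print(pos,rv,np.round(proj(wristcam(c,o,np.array(pos),R),pts)).tolist(),Ro.from_matrix(R@R0.T).as_rotvec(degrees=True))
E
```

```text
cam in tool [ 0.07403494 -0.00037823 -0.0695354 ]
(0.4, -0.2, 0.42) (0, -30, 0) [[346.0, 159.0], [235.0, 157.0], [195.0, 146.0], [290.0, 133.0], [277.0, 177.0], [188.0, 326.0]] [  3.14148651 -29.88924758 -11.72418726]
(0.36, -0.2, 0.4) (0, -40, 0) [[341.0, 169.0], [234.0, 166.0], [197.0, 151.0], [288.0, 136.0], [274.0, 192.0], [185.0, 327.0]] [  4.18853666 -39.85126436 -11.50790991]
(0.4, -0.15, 0.36) (0, -35, 0) [[402.0, 169.0], [279.0, 166.0], [239.0, 152.0], [352.0, 135.0], [318.0, 192.0], [237.0, 368.0]] [  3.66502228 -34.87035766 -11.6239656 ]
(0.36, -0.18, 0.36) (0, -45, 0) [[362.0, 178.0], [249.0, 174.0], [210.0, 156.0], [311.0, 138.0], [288.0, 205.0], [200.0, 349.0]] [  4.71202629 -44.83193541 -11.37583777]
```

```bash
python3 -m crank '{"travel":[[0,3,4],[2,7,8],[4,12,8],[6,17,8],[8,22,8],[10,27,8],[13,31,8],[15,36,7]],"rot":[[0,0,0],[0,-5,-2],[1,-10,-4],[1,-15,-6],[2,-20,-8],[3,-25,-10],[4,-30,-12],[4,-35,-12]]}' 0.0 40
python3 -m crank '{"travel":[[1,4,-1],[1.3,5,-1.3],[1.3,5,-1.3]],"rot":[[0,0,0],[0,0,0],[0,0,0]]}'
python3 - <<'E'
from workcell import bot
import cv2,pickle
o=bot.observe();c=bot.camera_model("wrist");im=bot.grab_frame("wrist")
cv2.imwrite("pics/w1.png",im[:,:,::-1]);pickle.dump((o,c),open("pics/w1.pkl","wb"))
print(o["position"],o["tool_rot"],o["qpos"],o["force"])
E
```

```text
clock: 1.45
position: [0.377, -0.2412, 0.3783]
tool_rot: [3.022, -0.607, 0.209]
force: [4.1, 0.5, 0.6]
grip_width: 0.0425
clock: 1.75
position: [0.3895, -0.191, 0.3644]
tool_rot: [3.024, -0.604, 0.213]
force: [-0.2, -0.2, 0.7]
grip_width: 0.0427
[ 0.389521   -0.19098811  0.36444664] [ 3.02395309 -0.60364564  0.21291128] [ 0.90150285 -0.00797103 -0.41500558  2.29617734 -0.77503999  0.40501966
 -0.25610982] [-0.20442871 -0.1821173   0.69501952]
```

View pics/w1.png

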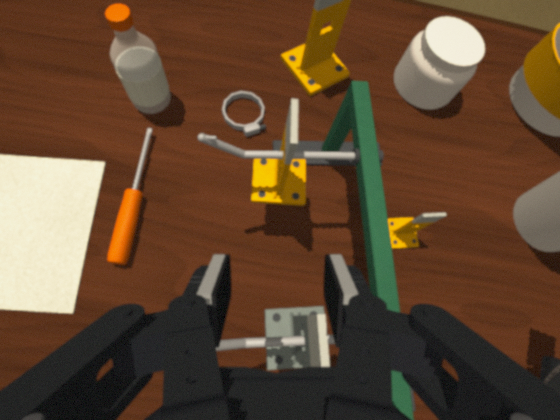

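```bash
python3 - <<'E'
import cv2
a=cv2.imread("pics/w1.png")
cv2.imwrite("pics/w1c.png",cv2.resize(a[85:220,185:385],(800,540),interpolation=cv2.INTER_CUBIC))
E
```

```text
(no output)
```

View pics/w1c.png

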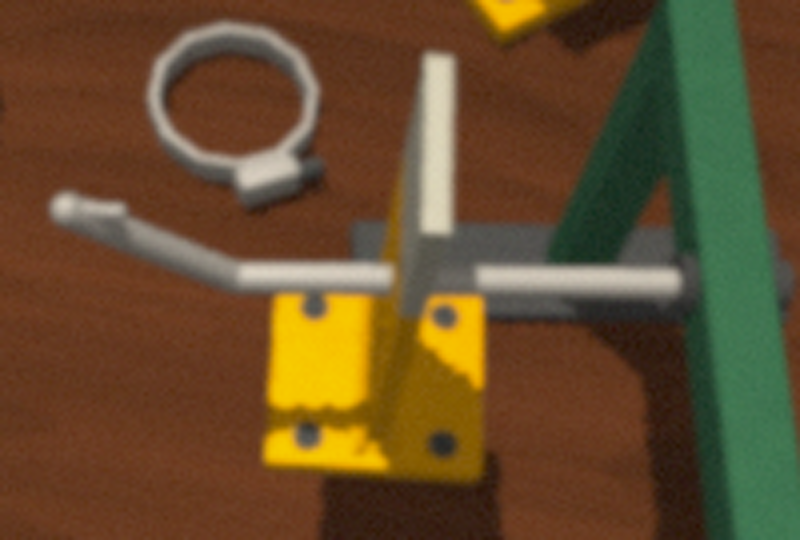

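```bash
python3 - <<'E'
from h import *
import pickle
o,c=pickle.load(open("pics/w1.pkl","rb"))
w=lambda u,v:np.array([(u+.5)/4-.5+185,(v+.5)/4-.5+85])
# rod points: bend
def f(q,ret=False):
    dx,dy,dyaw,a,s,by=q
    P=RACK+[dx,dy,dyaw]
    bend=T(P,[.09,.13,.15])[0]
    rod=T(P,[[.09,.02,.15],[.09,.115,.15]])
    tip=T(P,[.09,.13+.05*np.cos(a),.15+.05*np.sin(a)])[0]
    B=np.array([*T(P,[.09,.13-s,0])[0][:2],P[2]+by])
    top=T(B,np.array([[.022,.003,.134+.081],[.022,-.003,.215],[-.022,.003,.215],[-.022,-.003,.215]]))
    r=[proj(c,bend)[0]-w(236,274),proj(c,tip)[0]-w(67,208)]
    pr=proj(c,rod)
    d=pr[1]-pr[0];n=np.array([-d[1],d[0]])/np.hypot(*d)
    r.append([n@(w(660,279)-pr[0]),n@(w(280,275)-pr[0])])
    for t,k in zip(proj(c,top),[(424,54),(457,55),(418,235),(453,235)]): r.append(t-w(*k))
    r=np.array(r)
    if ret: return P,bend,tip,B,r
    return np.r_[r.ravel(),dx/.002,dy/.002,dyaw/.01]
R=least_squares(f,[0,0,0,.6,.05,0])
P,bend,tip,B,r=f(R.x,True)
print("corr",R.x[:3],"angle deg",np.degrees(R.x[3]),"short",R.x[4],"byaw",R.x[5]);print(np.round(r,2).tolist());print("bend",bend,"tip",tip,"B",B)
C=np.linalg.inv(R.jac.T@R.jac);print("sd",np.sqrt(np.diag(C)))
# foot
ft=np.array([[x,y,z+.081] for x in(-.03,.03) for y in(-.032,.032) for z in(0,.008)])
print(np.round((proj(c,T(B,ft))-[185,85])*4).tolist())
E
```

```text
corr [-0.00083127 -0.00152722  0.00211071] angle deg 40.21574314920924 short 0.043103142737211116 byaw -0.06795249574887287
[[-0.55, 0.68], [0.16, 0.25], [1.54, 0.63], [0.68, -0.57], [-0.77, -0.18], [0.87, -1.35], [-0.72, -0.75]]
bend [ 0.56706179 -0.15006946  0.15      ] tip [ 0.56037848 -0.11247801  0.18228338] B [ 0.57460669 -0.19250713  0.10799697]
sd [0.00078508 0.00081512 0.00689091 0.03730872 0.00093964 0.02054169]
[[475.0, 482.0], [480.0, 473.0], [262.0, 467.0], [263.0, 458.0], [478.0, 302.0], [482.0, 290.0], [275.0, 286.0], [275.0, 274.0]]
```

```bash
cat >> h.py <<'E'
def delta(o,pos,R):
    R0=Ro.from_euler("xyz",o["tool_rot"])
    return np.round((np.array(pos)-o["position"])*100,2),np.round((R*R0.inv()).as_rotvec(degrees=True),2)
E
python3 - <<'E'
from h import *
from workcell import bot
o=bot.observe()
print(delta(o,[.5746,-.1925,.34],Ro.from_euler("xyz",[np.pi,0,.108])))
E
```

```text
(array([18.52, -0.02, -2.47]), array([ 0.97, 35.17, -3.7 ]))
```

```bash
python3 -m crank '{"travel":[[4,0,0],[8,0,0],[12,0,0],[16,0,-1],[18.5,0,-2.5],[18.5,0,-2.5],[18.5,0,-2.5]],"rot":[[0,7,0],[0.3,14,-1],[0.5,21,-2],[0.8,28,-3],[1,35.2,-3.7],[1,35.2,-3.7],[1,35.2,-3.7]]}'
python3 - <<'E'
from h import *
from workcell import bot
import pickle
o=bot.observe();c=bot.camera_model("wrist");im=bot.grab_frame("wrist")
cv2.imwrite("pics/w2.png",im[:,:,::-1]);pickle.dump((o,c),open("pics/w2.pkl","wb"))
print(o["position"],o["tool_rot"],o["force"])
print(delta(o,[.5746,-.1925,.252],Ro.from_euler("xyz",[np.pi,0,.108])))
E
```

```text
clock: 2.5
position: [0.5783, -0.1928, 0.3355]
tool_rot: [-3.139, 0.009, 0.106]
force: [-2.6, 1.0, -1.6]
grip_width: 0.0428
[ 0.57830423 -0.19275281  0.3355132 ] [-3.13923027  0.00939459  0.10631491] [-2.62097368  0.99522964 -1.58765234]
(array([-0.37,  0.03, -8.35]), array([-0.08, -0.55,  0.1 ]))
```

View pics/w2.png

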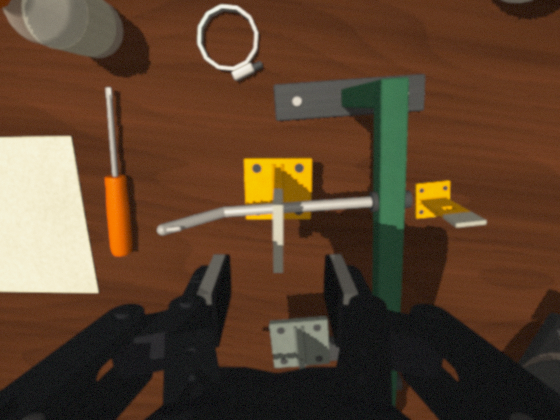

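```bash
python3 - <<'E'
from h import *
import pickle
o,c=pickle.load(open("pics/w2.pkl","rb"))
B=np.array([0.57460669,-0.19250713,0.10799697])
a=cv2.imread("pics/w2.png")
X=[[x,y,z+.081] for x,y,z in((.022,.003,.134),(.022,-.003,.134),(-.022,.003,.134),(-.022,-.003,.134),(-.03,.032,.008),(-.03,-.032,.008),(.03,.032,.008),(.03,-.032,.008))]
q=proj(c,T(B,X));print(np.round(q,1).tolist())
z=cv2.resize(a[140:290,200:340],(560,600),interpolation=cv2.INTER_CUBIC)
for p in q: cv2.circle(z,tuple(int(v) for v in ((p-[200,140]+.5)*4)),3,(255,0,255),-1)
cv2.imwrite("pics/w2c.png",z)
E
```

```text
[[272.2, 204.9], [282.5, 204.9], [272.5, 272.7], [282.2, 272.7], [244.9, 219.1], [310.0, 219.1], [243.1, 158.3], [311.7, 158.2]]
```

View pics/w2c.png

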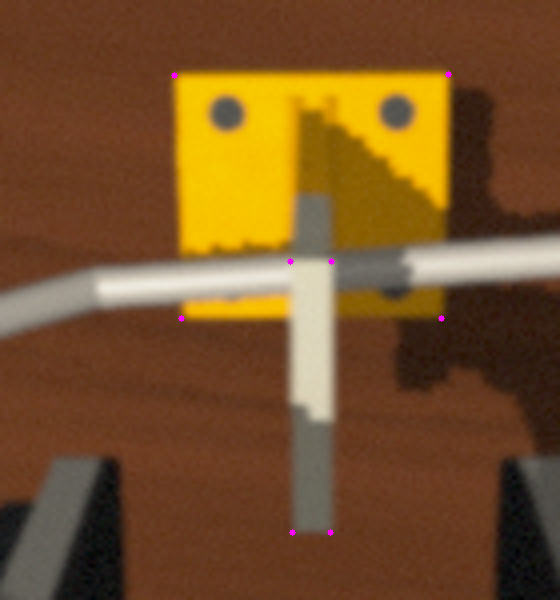

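```bash
python3 -m crank '{"travel":[[0,0,0],[0,0,-2],[0,0,-4],[0,0,-5],[0,0,-5]],"rot":[[0,0,0],[0,0,0],[0,0,0],[0,0,0],[0,0,0]]}'
python3 - <<'E'
from h import *
from workcell import bot
o=bot.observe();print(o["position"],o["tool_rot"],o["force"])
print(delta(o,[.5746,-.1925,.252],Ro.from_euler("xyz",[np.pi,0,.108])))
E
```

```text
clock: 3.05
position: [0.5732, -0.1934, 0.2892]
tool_rot: [-3.141, 0.001, 0.105]
force: [0.3, 0.4, 1.0]
grip_width: 0.0423
[ 0.57316229 -0.19339038  0.28918561] [-3.14118662e+00  1.12987373e-03  1.05107370e-01] [0.2949759  0.35414316 0.98722484]
(array([ 0.14,  0.09, -3.72]), array([-0.02, -0.07,  0.17]))
```

```bash
python3 -m crank '{"travel":[[0.1,0.1,-1.5],[0.1,0.1,-3],[0.1,0.1,-3.7],[0.1,0.1,-3.7],[0.1,0.1,-3.7]],"rot":[[0,0,0],[0,0,0],[0,0,0],[0,0,0],[0,0,0]]}'
python3 - <<'E'
from workcell import bot
import cv2
o=bot.observe();print(o["position"],o["tool_rot"],o["force"])
cv2.imwrite("pics/w3.png",bot.grab_frame("wrist")[:,:,::-1])
E
```

```text
clock: 3.55
position: [0.5754, -0.1913, 0.2525]
tool_rot: [-3.141, 0.001, 0.107]
force: [0.0, 0.2, 0.6]
grip_width: 0.0425
[ 0.57541488 -0.19125851  0.25249931] [-3.14100061e+00  6.62569717e-04  1.06759006e-01] [0.03788285 0.16427067 0.55506476]
```

View pics/w3.png

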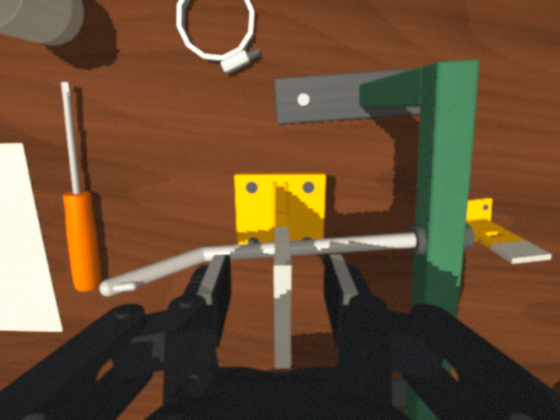

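```bash
python3 -m crank '{"travel":[[-0.1,-0.1,0],[-0.1,-0.1,0],[-0.1,-0.1,0]],"rot":[[0,0,0],[0,0,0],[0,0,0]]}' -0.4 30;python3 -m crank '{"travel":[[0,0,0],[0,0,0],[0,0,0],[0,0,0]],"rot":[[0,0,0],[0,0,0],[0,0,0],[0,0,0]]}' -1 30
python3 -c "
from workcell import bot
for i in range(1):
  o=bot.observe();print(o['position'],o['tool_rot'],o['force'],o['moment'],o['grip_width'])"
```

```text
clock: 3.9
position: [0.5743, -0.1924, 0.2526]
tool_rot: [-3.141, 0.0, 0.107]
force: [-0.2, -0.4, -0.7]
grip_width: 0.0253
clock: 4.3
position: [0.5743, -0.1923, 0.2525]
tool_rot: [-3.141, 0.001, 0.107]
force: [0.3, -0.3, 1.6]
grip_width: 0.0056
[ 0.57434851 -0.19229524  0.25248705] [-3.14112148e+00  5.48346462e-04  1.06627104e-01] [ 0.27628676 -0.30594324  1.63155924] [-0.02571238 -0.00242088 -0.01204584] 0.005613518811538128
```

```bash
python3 -m crank '{"travel":[[0,0,0.05],[0,0,0.1],[0,0,0.15],[0,0,0.2],[0,0,0.2]],"rot":[[0,0,0],[0,0,0],[0,0,0],[0,0,0],[0,0,0]]}' - 70
python3 -m crank '{"travel":[[0,0,0.05],[0,0,0.1],[0,0,0.15],[0,0,0.15]],"rot":[[0,0,0],[0,0,0],[0,0,0],[0,0,0]]}'
python3 - <<'E'
from workcell import bot
import cv2
o=bot.observe();print(o["position"],o["tool_rot"],o["force"],o["moment"])
cv2.imwrite("pics/w4.png",bot.grab_frame("wrist")[:,:,::-1])
E
```

```text
clock: 4.8
position: [0.5743, -0.1922, 0.2544]
tool_rot: [-3.141, 0.001, 0.107]
force: [1.3, 0.6, -1.9]
grip_width: 0.0054
clock: 5.2
position: [0.5743, -0.1923, 0.2559]
tool_rot: [-3.141, 0.001, 0.107]
force: [-0.9, -0.4, -1.6]
grip_width: 0.0051
[ 0.57431202 -0.19226716  0.25594103] [-3.14105172e+00  6.77194892e-04  1.06633364e-01] [-0.91193993 -0.39322499 -1.5793495 ] [-0.04227721 -0.04930673 -0.01056235]
```

View pics/w4.png

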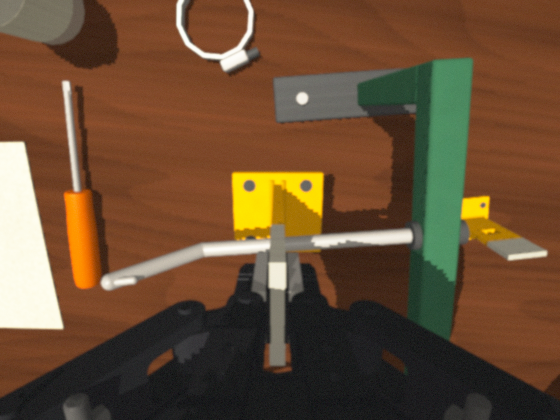

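```bash
cat > clr.py <<'E'
from h import *
def hook(phi):
    t=np.array([np.cos(phi),np.sin(phi)]);n=np.array([-t[1],t[0]])
    segs=[]
    ys=np.arange(-120,0,.5);P=[np.c_[ys,np.full_like(ys,4)],np.c_[ys,np.full_like(ys,-4)]]
    s=np.arange(0,50.1,.5)
    P+=[s[:,None]*t+4*n,s[:,None]*t-4*n]
    a=np.arange(-np.pi/2,np.pi/2+.01,.1);P.append(50*t+4*(np.cos(a)[:,None]*t+np.sin(a)[:,None]*n))
    a=np.arange(0,2*np.pi,.2);P.append(4*np.c_[np.cos(a),np.sin(a)])
    s=np.arange(41,54,.5);P.append(s[:,None]*t+(9-(s-41)*5/13)[:,None]*n)
    P.append(41*t+np.arange(4,9.1,.5)[:,None]*n)
    P=np.vstack(P)
    # remove inside points
    ins=((P[:,0]<0)&(abs(P[:,1])<3.99))
    q=P@np.c_[t,n];ins|=((q[:,0]>0)&(q[:,0]<50)&(abs(q[:,1])<3.99))
    return P[~ins],t,n
def clear(P,H,th):
    u=np.array([-np.sin(th),np.cos(th)]);v=np.array([np.cos(th),np.sin(th)])
    q=(P-H)@np.c_[v,u]
    y,z=q.T
    dy=np.maximum(abs(y)-3,0)
    def d(pen): # box half space |y|<3, pen>0 inside beyond edge
        out=np.hypot(dy,np.maximum(-pen,0));ind=-np.minimum(3-abs(y),pen)
        return np.where((abs(y)<3)&(pen>0),ind,out)
    return d(z-7.5).min(),d(-z-7.5).min()  # upper web, lower web
E
python3 - <<'E'
from clr import *
for phd in(36,40,44):
    P,t,n=hook(np.radians(phd));print(phd)
    for s in(-43,-30,-20,-12,-6,0,6,12,20,30,36,40,44,48,52,56,60):
        best=None
        for off in np.arange(-5,6,.5):
            for th in range(0,50,2):
                H=(np.array([s,0])if s<0 else s*t)+off*(np.array([0,1]) if s<0 else n)
                c=min(clear(P,H,np.radians(th)))
                if best is None or c>best[0]: best=(c,off,th)
        # nominal path
        print(s,np.round(best,2))
E
```

```text
36
-43 [3.5 0.  0. ]
-30 [3.5 0.  0. ]
-20 [3.5 0.  0. ]
-12 [3.5 0.  0. ]
-6 [3.5 0.  0. ]
0 [ 2.61  0.5  18.  ]
6 [ 3.5  0.  36. ]
12 [ 3.5  0.  36. ]
20 [ 3.5  0.  36. ]
30 [ 3.5  0.  36. ]
36 [ 3.01  0.   44.  ]
40 [ 1.   2.5 36. ]
44 [ 1.08  1.5  22.  ]
48 [ 1.84  1.   26.  ]
52 [ 2.56  0.   22.  ]
56 [ 4.56 -4.5   0.  ]
60 [ 7.03 -5.   10.  ]
40
-43 [3.5 0.  0. ]
-30 [3.5 0.  0. ]
-20 [3.5 0.  0. ]
-12 [3.5 0.  0. ]
-6 [3.5 0.  0. ]
0 [ 2.59  1.   16.  ]
6 [ 3.5  0.  40. ]
12 [ 3.5  0.  40. ]
20 [ 3.5  0.  40. ]
30 [ 3.5  0.  40. ]
36 [ 3.01  0.   48.  ]
40 [ 1.   2.5 40. ]
44 [ 1.08  1.5  26.  ]
48 [ 1.84  1.   30.  ]
52 [ 2.56  0.   26.  ]
56 [ 4.82 -5.    0.  ]
60 [ 7.03 -5.   14.  ]
44
-43 [3.5 0.  0. ]
-30 [3.5 0.  0. ]
-20 [3.5 0.  0. ]
-12 [3.5 0.  0. ]
-6 [3.48 0.   0.  ]
0 [ 2.59  1.   20.  ]
6 [ 3.48  0.   44.  ]
12 [ 3.5  0.  44. ]
20 [ 3.5  0.  44. ]
30 [ 3.5  0.  44. ]
36 [ 2.54 -0.5  48.  ]
40 [ 1.   2.5 44. ]
44 [ 1.08  1.5  30.  ]
48 [ 1.84  1.   34.  ]
52 [ 2.56  0.   30.  ]
56 [ 4.82 -5.    4.  ]
60 [ 7.03 -5.   18.  ]
```

```bash
python3 -m crank '{"travel":[[0,0,0],[0,0,0],[-0.1,0.5,0],[-0.2,1,0],[-0.3,1.7,0],[-0.4,2.4,0],[-0.57,3.25,0],[-0.57,3.25,0]],"rot":[[0,0,2],[0,0,3.9],[0,0,3.9],[0,0,3.9],[0,0,3.9],[0,0,3.9],[0,0,3.9],[0,0,3.9]]}'
cat > plan.py <<'E'
from clr import *
from workcell import bot
import sys
YAW=0.1752
# rack-plane frame relative to bend; TCP<->hole
BEND=np.array([0.56706,-0.15007]); L=.106; Z0=.2560  # TCP z when upright hole centred on rod axis
def tcp(s,off,thd,phd):
    th,ph=np.radians(thd),np.radians(phd)
    t=np.array([np.cos(ph),np.sin(ph)]);n=np.array([-t[1],t[0]])
    H=(np.array([s,off]) if s<0 else s*t+off*n)/1000
    q=H+L*np.array([-np.sin(th),np.cos(th)])
    ey=np.array([-np.sin(YAW),np.cos(YAW)])
    return np.array([*(BEND+ey*q[0]),q[1]+Z0-L])
def rot(thd):
    ex=np.array([np.cos(YAW),np.sin(YAW),0])
    return Ro.from_rotvec(ex*np.radians(thd))*Ro.from_euler("xyz",[np.pi,0,YAW])
def hole(o,phd=40):
    R=Ro.from_euler("xyz",o["tool_rot"]).as_matrix();h=np.array(o["position"])+R[:,2]*L
    d=h[:2]-BEND;y=-np.sin(YAW)*d[0]+np.cos(YAW)*d[1];x=np.cos(YAW)*d[0]+np.sin(YAW)*d[1]
    z=h[2]-(Z0-L);ph=np.radians(phd)
    th=np.degrees(np.arctan2(R[:,2]@[-np.sin(YAW),np.cos(YAW),0],-R[2,2]))
    return dict(x=x*1e3,y=y*1e3,z=z*1e3,s=(y*np.cos(ph)+z*np.sin(ph))*1e3,off=(-y*np.sin(ph)+z*np.cos(ph))*1e3,th=th)
E
python3 - <<'E'
from plan import *
o=bot.observe();print(o["position"],o["tool_rot"],o["force"],o["moment"],hole(o))
for ph in (40,):
  P,_,_=hook(np.radians(ph))
  for s,off,th in((-10,0,0),(-7,.3,4),(-4,.5,11),(-2,.5,15),(0,.7,19),(2,.5,24),(5,.3,32),(8,0,38),(12,0,40),(30,0,40)):
    d,r=delta(o,tcp(s,off,th,ph),rot(th))
    t=np.radians(ph);H=np.array([s,off]) if s<0 else np.array([s*np.cos(t)-off*np.sin(t),s*np.sin(t)+off*np.cos(t)])
    print(s,th,d,r,np.round(clear(P,H,np.radians(th)),1),[np.round(clear(hook(np.radians(a))[0],H,np.radians(th)),1).tolist() for a in(36,44)])
E
```

```text
clock: 6.05
position: [0.5686, -0.1581, 0.256]
tool_rot: [-3.141, 0.001, 0.176]
force: [-0.1, -0.1, -1.4]
grip_width: 0.0054
[ 0.56855341 -0.15813476  0.25599399] [-3.14060296e+00  6.20230555e-04  1.76396900e-01] [-0.07880843 -0.1228351  -1.40419078] [ 0.02356084 -0.01000196  0.01281132] {'x': np.float64(-0.001049908634511527), 'y': np.float64(-8.096779171607222), 'z': np.float64(-0.005936512012305606), 's': np.float64(-6.206308607937459), 'off': np.float64(5.199961697838628), 'th': np.float64(0.056662840539054446)}
-10 0 [ 0.02 -0.18  0.  ] [-0.05 -0.04 -0.07] [3.5 3.5] [[3.5, 3.5], [3.5, 3.5]]
-7 4 [ 0.1  -0.61  0.  ] [ 3.89  0.65 -0.07] [3.6 3. ] [[3.6, 3.0], [3.6, 3.0]]
-4 11 [ 0.27 -1.58 -0.14] [10.78  1.88 -0.07] [3.3 2.3] [[3.3, 2.3], [3.3, 2.3]]
-2 15 [ 0.36 -2.09 -0.31] [14.72  2.58 -0.07] [3.  2.5] [[3.0, 2.5], [2.9, 2.5]]
0 19 [ 0.46 -2.64 -0.52] [18.66  3.28 -0.07] [2.6 2.9] [[2.7, 2.9], [2.2, 2.9]]
2 24 [ 0.58 -3.32 -0.75] [23.58  4.15 -0.08] [2.9 2.5] [[3.3, 2.5], [2.4, 2.5]]
5 32 [ 0.77 -4.37 -1.27] [31.46  5.55 -0.08] [3.3 2.7] [[3.9, 2.6], [2.7, 2.8]]
8 38 [ 0.88 -5.02 -1.73] [37.36  6.6  -0.08] [3.4 3.4] [[4.0, 2.8], [2.6, 3.7]]
12 40 [ 0.88 -5.   -1.71] [39.33  6.95 -0.08] [3.5 3.5] [[4.1, 2.4], [2.4, 4.1]]
30 40 [ 0.64 -3.64 -0.55] [39.33  6.95 -0.08] [3.5 3.5] [[5.4, 1.2], [1.2, 5.4]]
```

```bash
python3 -m crank '{"travel":[[0.1,-0.61,0],[0.18,-1.1,-0.07],[0.27,-1.58,-0.14],[0.36,-2.09,-0.31],[0.46,-2.64,-0.52],[0.46,-2.64,-0.52],[0.46,-2.64,-0.52]],"rot":[[3.9,0.65,0],[7.4,1.3,0],[10.8,1.9,0],[14.7,2.6,0],[18.7,3.3,0],[18.7,3.3,0],[18.7,3.3,0]]}'
python3 - <<'E'
from plan import *
o=bot.observe();print(o["force"],o["moment"],hole(o))
for s,off,th in((0,.7,19),(2,.5,24),(5,.3,32),(8,0,38),(12,0,40),(30,0,40)):
    print(s,th,*delta(o,tcp(s,off,th,40),rot(th)))
E
```

```text
clock: 6.75
position: [0.5731, -0.1863, 0.2504]
tool_rot: [-2.811, 0.001, 0.174]
force: [-0.1, 0.3, -1.4]
grip_width: 0.0049
[-0.10952857  0.30405576 -1.41548781] [-0.42339319 -0.12119381 -0.02125784] {'x': np.float64(-0.425301484776625), 'y': np.float64(-2.316855643281584), 'z': np.float64(0.17539961422480266), 's': np.float64(-1.6620696922772005), 'off': np.float64(1.6236100007358611), 'th': np.float64(18.934465732659667)}
0 19 [0.   0.18 0.03] [ 0.07 -0.04  0.05]
2 24 [ 0.13 -0.5  -0.19] [5.   0.83 0.05]
5 32 [ 0.31 -1.55 -0.71] [12.88  2.22  0.04]
8 38 [ 0.43 -2.2  -1.18] [18.78  3.26  0.04]
12 40 [ 0.42 -2.18 -1.15] [20.75  3.61  0.04]
30 40 [ 0.18 -0.83  0.  ] [20.75  3.61  0.04]
```

```bash
python3 -m crank '{"travel":[[0,0.1,0.02],[0,0.18,0.03],[0,0.18,0.03]],"rot":[[0,0,0],[0,0,0],[0,0,0]]}'
python3 - <<'E'
from plan import *
o=bot.observe();print(o["force"],o["moment"],hole(o))
cv2.imwrite("pics/w5.png",bot.grab_frame("wrist")[:,:,::-1])
cv2.imwrite("pics/s5.png",cv2.resize(bot.grab_frame("scene")[150:250,160:290,::-1],None,fx=5,fy=5,interpolation=cv2.INTER_CUBIC))
o=bot.observe();print(o["force"],o["moment"])
E
```

```text
clock: 7.05
position: [0.5733, -0.1835, 0.2514]
tool_rot: [-2.811, 0.0, 0.176]
force: [0.1, -0.1, -1.1]
grip_width: 0.0051
[ 0.11052363 -0.11657544 -1.1028876 ] [-0.46374837 -0.07088438 -0.0064326 ] {'x': np.float64(0.2766273933632393), 'y': np.float64(0.4128452998618499), 'z': np.float64(1.1456747007009271), 's': np.float64(1.0526833501688486), 'off': np.float64(0.6122658946254225), 'th': np.float64(18.965544723063108)}
[-0.79588296 -0.34697067 -1.36206347] [-0.46952688 -0.17113239  0.02428056]
```

View pics/s5.png

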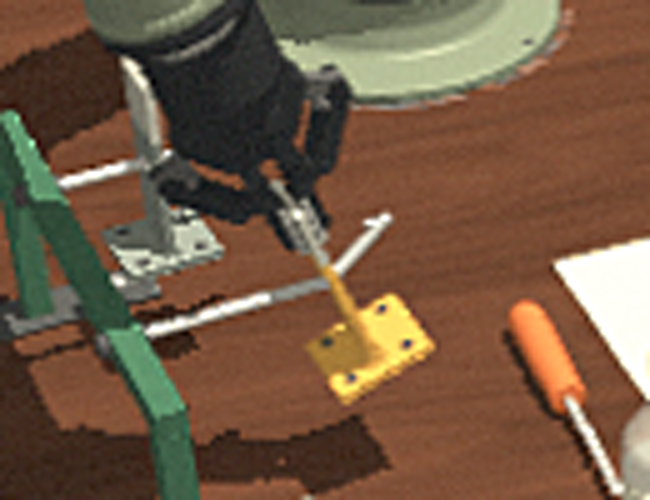

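View pics/w5.png

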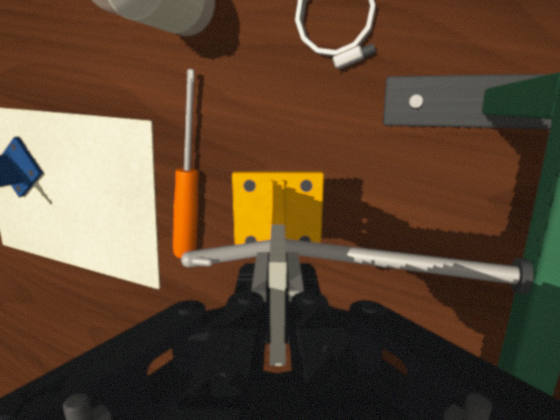

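```bash
python3 - <<'E'
from plan import *
o=bot.observe()
for s,off,th in((2,.5,24),(3.5,.4,28),(5,.3,32),(6.5,.1,35),(8,0,38),(12,0,40)):
    print(s,th,*delta(o,tcp(s,off,th,40),rot(th)))
E
```

```text
2 24 [ 0.11 -0.74 -0.27] [ 4.94  0.85 -0.02]
3.5 28 [ 0.2  -1.27 -0.51] [ 8.88  1.55 -0.02]
5 32 [ 0.29 -1.78 -0.79] [12.82  2.25 -0.03]
6.5 35 [ 0.35 -2.11 -1.01] [15.77  2.77 -0.03]
8 38 [ 0.41 -2.43 -1.26] [18.73  3.29 -0.03]
12 40 [ 0.41 -2.41 -1.23] [20.7   3.64 -0.03]
```

```bash
python3 -m crank '{"travel":[[0.11,-0.74,-0.27],[0.2,-1.27,-0.51],[0.29,-1.78,-0.79],[0.35,-2.11,-1.01],[0.41,-2.43,-1.26],[0.41,-2.41,-1.23],[0.41,-2.41,-1.23],[0.41,-2.41,-1.23]],"rot":[[4.9,0.85,0],[8.9,1.55,0],[12.8,2.25,0],[15.8,2.8,0],[18.7,3.3,0],[20.7,3.65,0],[20.7,3.65,0],[20.7,3.65,0]]}'
python3 - <<'E'
from plan import *
o=bot.observe();print(o["force"],o["moment"],hole(o))
o=bot.observe();print(o["force"])
E
```

```text
clock: 7.95
position: [0.5774, -0.2081, 0.2389]
tool_rot: [-2.444, 0.0, 0.176]
force: [-0.4, -0.1, -1.2]
grip_width: 0.0049
[-0.36747115 -0.1087847  -1.16947033] [-0.92196989 -0.18364514 -0.01389656] {'x': np.float64(0.0037344437851373567), 'y': np.float64(9.136387672063474), 'z': np.float64(7.652641385456294), 's': np.float64(11.917902070310696), 'off': np.float64(-0.010493384384134205), 'th': np.float64(39.9814419352407)}
[-0.36747115 -0.1087847  -1.16947033]
```

```bash
python3 -m crank '{"travel":[[-0.06,0.34,0.29],[-0.12,0.68,0.58],[-0.18,1.02,0.87],[-0.24,1.36,1.16],[-0.24,1.36,1.16],[-0.24,1.36,1.16]],"rot":[[0,0,0],[0,0,0],[0,0,0],[0,0,0],[0,0,0],[0,0,0]]}'
python3 - <<'E'
from plan import *
o=bot.observe();print(o["force"],o["moment"],hole(o))
cv2.imwrite("pics/w6.png",bot.grab_frame("wrist")[:,:,::-1])
cv2.imwrite("pics/s6.png",cv2.resize(bot.grab_frame("scene")[150:250,160:290,::-1],None,fx=5,fy=5,interpolation=cv2.INTER_CUBIC))
o=bot.observe();print(o["force"],o["moment"])
E
```

```text
clock: 8.55
position: [0.5749, -0.1949, 0.2504]
tool_rot: [-2.443, 0.0, 0.175]
force: [-0.4, -0.1, -1.8]
grip_width: 0.0051
[-0.37899586 -0.05626959 -1.82375857] [-0.92585288 -0.18182368 -0.02399053] {'x': np.float64(-0.13479046051898327), 'y': np.float64(22.663279933269347), 'z': np.float64(19.22907729406867), 's': np.float64(29.721292286062933), 'off': np.float64(0.1626522714635037), 'th': np.float64(40.01865681369476)}
[ 0.29401627 -0.49346174 -2.03439236] [-0.95167752 -0.20378942 -0.05920858]
```

View pics/s6.png

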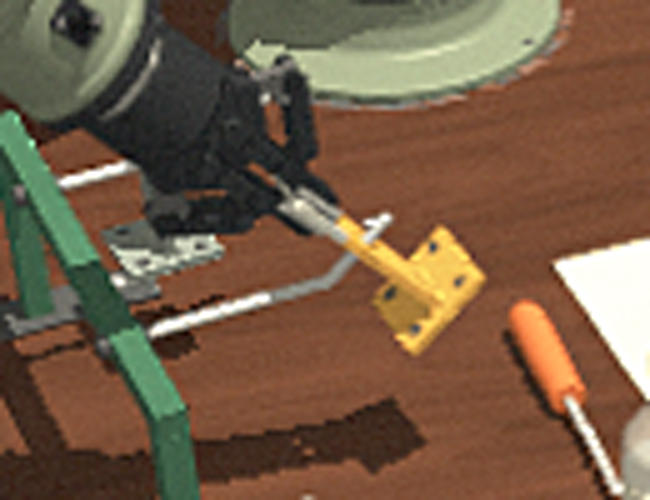

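View pics/w6.png

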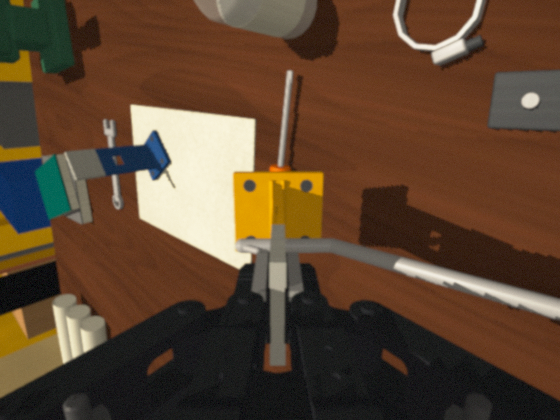

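```bash
python3 -m crank '{"travel":[[0.006,-0.032,0.038],[0.011,-0.063,0.077],[0.011,-0.063,0.077]],"rot":[[0,0,0],[0,0,0],[0,0,0]]}'; for i in 1; do python3 -m crank '{"travel":[[0.006,-0.032,0.038],[0.006,-0.032,0.038],[0.006,-0.032,0.038]],"rot":[[0,0,0],[0,0,0],[0,0,0]]}';done
python3 - <<'E'
from plan import *
o=bot.observe();print(o["force"],o["moment"],hole(o))
E
python3 -m crank '{"travel":[[0.006,-0.032,0.038],[0.006,-0.032,0.038],[0.006,-0.032,0.038]],"rot":[[0,0,0],[0,0,0],[0,0,0]]}'
python3 - <<'E'
from plan import *
o=bot.observe();print(o["force"],o["moment"],hole(o))
E
```

```text
clock: 8.95
position: [0.575, -0.1956, 0.251]
tool_rot: [-2.443, 0.0, 0.175]
force: [0.7, 0.3, -1.6]
grip_width: 0.0049
clock: 9.25
position: [0.575, -0.1958, 0.2514]
tool_rot: [-2.443, 0.001, 0.175]
force: [1.4, -0.1, -0.3]
grip_width: 0.0051
[ 1.42729436 -0.05890043 -0.32607298] [-0.94610212 -0.19362283 -0.0047359 ] {'x': np.float64(-0.14945732838844836), 'y': np.float64(21.731838461843555), 'z': np.float64(20.25653093990759), 's': np.float64(29.66820119585916), 'off': np.float64(1.548446464401441), 'th': np.float64(40.0411069397972)}
clock: 9.55
position: [0.5751, -0.1961, 0.2518]
tool_rot: [-2.443, 0.001, 0.175]
force: [-0.2, -0.3, -1.2]
grip_width: 0.0053
[-0.1707699  -0.28346995 -1.22857179] [-0.93599211 -0.18814048 -0.04335119] {'x': np.float64(-0.14498169109227474), 'y': np.float64(21.42512358319078), 'z': np.float64(20.663109248500177), 's': np.float64(29.694587466575914), 'off': np.float64(2.057056042096021), 'th': np.float64(40.04197613687621)}
```

```bash
cat > f.py <<'E'
from plan import *
o=bot.observe();ey=np.array([-np.sin(YAW),np.cos(YAW)])
h=hole(o);f=o["force"];fy=ey@f[:2];ph=np.radians(40)
print({k:round(float(v),2) for k,v in h.items()},"f",np.round(f,2),"ft,fn",round(fy*np.cos(ph)+f[2]*np.sin(ph),2),round(-fy*np.sin(ph)+f[2]*np.cos(ph),2),"m",np.round(o["moment"],2))
E
for i in 1; do python3 -m crank '{"travel":[[0.006,-0.032,0.038],[0.006,-0.032,0.038],[0.006,-0.032,0.038]],"rot":[[0,0,0],[0,0,0],[0,0,0]]}' >/dev/null; python3 f.py; done; python3 -m crank '{"travel":[[0.006,-0.032,0.038],[0.006,-0.032,0.038],[0.006,-0.032,0.038]],"rot":[[0,0,0],[0,0,0],[0,0,0]]}' >/dev/null; python3 f.py
```

```text
{'x': -0.11, 'y': 21.08, 'z': 21.05, 's': 29.68, 'off': 2.58, 'th': 40.04} f [ 0.28  0.37 -1.5 ] ft,fn -0.72 -1.35 m [-0.92 -0.16  0.  ]
{'x': -0.11, 'y': 20.78, 'z': 21.43, 's': 29.69, 'off': 3.06, 'th': 40.04} f [ 0.16  0.2  -1.32] ft,fn -0.72 -1.12 m [-0.98 -0.18 -0.03]
```

```bash
python3 -m crank '{"travel":[[0.006,-0.032,0.038],[0.006,-0.032,0.038],[0.006,-0.032,0.038]],"rot":[[0,0,0],[0,0,0],[0,0,0]]}' >/dev/null; python3 f.py;  python3 -m crank '{"travel":[[0.003,-0.016,0.019],[0.003,-0.016,0.019],[0.003,-0.016,0.019]],"rot":[[0,0,0],[0,0,0],[0,0,0]]}' >/dev/null; python3 f.py
```

```text
{'x': -0.13, 'y': 20.43, 'z': 21.81, 's': 29.66, 'off': 3.57, 'th': 40.04} f [ 1.    0.1  -1.41] ft,fn -0.96 -1.03 m [-0.97 -0.13  0.02]
{'x': -0.13, 'y': 20.29, 'z': 22.0, 's': 29.68, 'off': 3.81, 'th': 40.04} f [-0.22  1.11 -0.96] ft,fn 0.25 -1.46 m [-0.94 -0.22 -0.03]
```

```bash
python3 -m crank '{"travel":[[0.003,-0.016,0.019],[0.003,-0.016,0.019],[0.003,-0.016,0.019]],"rot":[[0,0,0],[0,0,0],[0,0,0]]}' >/dev/null; python3 f.py;  python3 -m crank '{"travel":[[0.003,-0.016,0.019],[0.003,-0.016,0.019],[0.003,-0.016,0.019]],"rot":[[0,0,0],[0,0,0],[0,0,0]]}' >/dev/null; python3 f.py
```

```text
{'x': -0.12, 'y': 20.12, 'z': 22.19, 's': 29.68, 'off': 4.07, 'th': 40.04} f [ 0.53 -0.29 -2.09] ft,fn -1.63 -1.36 m [-0.98 -0.2   0.  ]
{'x': -0.13, 'y': 19.98, 'z': 22.35, 's': 29.67, 'off': 4.27, 'th': 40.04} f [ 0.33  0.76 -0.4 ] ft,fn 0.27 -0.75 m [-0.94 -0.17 -0.04]
```

```bash
python3 -m crank '{"travel":[[0.003,-0.016,0.019],[0.003,-0.016,0.019],[0.003,-0.016,0.019]],"rot":[[0,0,0],[0,0,0],[0,0,0]]}' >/dev/null; python3 f.py;  python3 -m crank '{"travel":[[0.003,-0.016,0.019],[0.003,-0.016,0.019],[0.003,-0.016,0.019]],"rot":[[0,0,0],[0,0,0],[0,0,0]]}' >/dev/null; python3 f.py
```

```text
{'x': -0.15, 'y': 19.9, 'z': 22.47, 's': 29.69, 'off': 4.42, 'th': 40.05} f [ 0.61  0.74 -2.99] ft,fn -1.44 -2.69 m [-0.97 -0.25 -0.05]
{'x': -0.18, 'y': 19.82, 'z': 22.63, 's': 29.73, 'off': 4.59, 'th': 40.05} f [-0.5   3.42 -5.74] ft,fn -1.05 -6.62 m [-1.07 -0.28 -0.08]
```

```bash
python3 -m crank '{"travel":[[-0.008,0.045,-0.053],[-0.008,0.045,-0.053],[-0.05,0.3,0.18],[-0.10,0.565,0.41],[-0.10,0.565,0.41],[-0.10,0.565,0.41]],"rot":[[0,0,0],[0,0,0],[0,0,0],[0,0,0],[0,0,0],[0,0,0]]}' >/dev/null; python3 f.py; python3 -m crank '{"travel":[[0.003,-0.016,0.019],[0.003,-0.016,0.019],[0.003,-0.016,0.019]],"rot":[[0,0,0],[0,0,0],[0,0,0]]}' >/dev/null; python3 f.py
```

```text
{'x': -0.05, 'y': 25.51, 'z': 27.06, 's': 36.93, 'off': 4.33, 'th': 40.04} f [ 0.47 -0.13 -1.77] ft,fn -1.3 -1.22 m [-0.91 -0.16  0.01]
{'x': -0.09, 'y': 25.25, 'z': 27.02, 's': 36.71, 'off': 4.46, 'th': 40.05} f [ 0.04  2.45 -1.58] ft,fn 0.83 -2.75 m [-0.64 -0.19  0.01]
```

```bash
python3 -m crank '{"travel":[[0,0,0],[0,0,0]],"rot":[[0,0,0],[0,0,0]]}' >/dev/null; python3 f.py; python3 -m crank '{"travel":[[0.002,-0.01,0.012],[0.002,-0.01,0.012]],"rot":[[0,0,0],[0,0,0]]}' >/dev/null; python3 f.py
```

```text
{'x': -0.11, 'y': 25.28, 'z': 27.01, 's': 36.73, 'off': 4.44, 'th': 40.05} f [-0.05  0.7  -1.9 ] ft,fn -0.69 -1.91 m [-0.65 -0.13 -0.01]
{'x': -0.14, 'y': 25.22, 'z': 27.12, 's': 36.76, 'off': 4.57, 'th': 40.05} f [-0.67  2.42 -3.35] ft,fn -0.24 -4.17 m [-0.69 -0.28 -0.06]
```

```bash
python3 -m crank '{"travel":[[-0.012,0.07,-0.084],[-0.012,0.07,-0.084],[-0.012,0.07,-0.084]],"rot":[[0,0,0],[0,0,0],[0,0,0]]}' >/dev/null; python3 f.py; python3 -m crank '{"travel":[[-0.013,0.076,0.064],[-0.027,0.151,0.129],[-0.04,0.227,0.193],[-0.04,0.227,0.193]],"rot":[[0,0,0],[0,0,0],[0,0,0],[0,0,0]]}' >/dev/null; python3 f.py
```

```text
{'x': -0.11, 'y': 25.59, 'z': 26.33, 's': 36.52, 'off': 3.72, 'th': 40.02} f [-0.23 -0.27 -0.97] ft,fn -0.8 -0.6 m [-0.99 -0.23 -0.01]
{'x': -0.06, 'y': 28.24, 'z': 28.41, 's': 39.89, 'off': 3.61, 'th': 40.04} f [ 0.38  0.59 -1.19] ft,fn -0.37 -1.25 m [-0.91 -0.15 -0.04]
```

```bash
python3 -m crank '{"travel":[[-0.013,0.082,0.058],[-0.027,0.157,0.121],[-0.027,0.157,0.121]],"rot":[[0,0,0],[0,0,0],[0,0,0]]}' >/dev/null; python3 f.py; python3 -m crank '{"travel":[[-0.013,0.076,0.064],[-0.027,0.151,0.129],[-0.027,0.151,0.129]],"rot":[[0,0,0],[0,0,0],[0,0,0]]}' >/dev/null; python3 f.py
```

```text
{'x': -0.04, 'y': 29.83, 'z': 29.58, 's': 41.86, 'off': 3.49, 'th': 40.04} f [ 0.13  0.51 -1.97] ft,fn -0.9 -1.82 m [-0.92 -0.2  -0.07]
{'x': -0.06, 'y': 31.36, 'z': 30.88, 's': 43.87, 'off': 3.5, 'th': 40.04} f [-0.06 -0.3  -1.53] ft,fn -1.2 -0.99 m [-0.9  -0.13 -0.05]
```

```bash
python3 -m crank '{"travel":[[-0.013,0.076,0.064],[-0.027,0.151,0.129],[-0.04,0.227,0.193],[-0.04,0.227,0.193]],"rot":[[0,0,0],[0,0,0],[0,0,0],[0,0,0]]}' >/dev/null; python3 f.py
```

```text
{'x': -0.07, 'y': 33.68, 'z': 32.82, 's': 46.9, 'off': 3.49, 'th': 40.04} f [-0.2   0.44 -2.6 ] ft,fn -1.31 -2.29 m [-1.   -0.17  0.03]
```

```bash
python3 -m crank '{"travel":[[-0.013,0.076,0.064],[-0.027,0.151,0.129],[-0.04,0.227,0.193],[-0.04,0.227,0.193]],"rot":[[0,0,0],[0,0,0],[0,0,0],[0,0,0]]}' >/dev/null; python3 f.py;python3 -m crank '{"travel":[[-0.027,0.151,0.129],[-0.053,0.302,0.257],[-0.08,0.453,0.386],[-0.106,0.604,0.514],[-0.106,0.604,0.514]],"rot":[[0,0,0],[0,0,0],[0,0,0],[0,0,0],[0,0,0]]}' >/dev/null; python3 f.py
```

```text
{'x': -0.04, 'y': 36.01, 'z': 34.73, 's': 49.91, 'off': 3.46, 'th': 40.04} f [-0.23  0.22 -0.78] ft,fn -0.3 -0.76 m [-0.96 -0.19  0.01]
{'x': -0.0, 'y': 42.23, 'z': 40.02, 's': 58.07, 'off': 3.51, 'th': 40.03} f [ 0.12  0.75 -1.12] ft,fn -0.17 -1.32 m [-0.96 -0.18  0.01]
```

```bash
python3 -m crank '{"travel":[[-0.053,0.302,0.257],[-0.106,0.604,0.514],[-0.16,0.906,0.771],[-0.21,1.21,1.03],[-0.21,1.21,1.03]],"rot":[[0,0,0],[0,0,0],[0,0,0],[0,0,0],[0,0,0]]}' >/dev/null; python3 f.py
python3 - <<'E'
from plan import *
o=bot.observe();print(o["position"],o["tool_rot"],o["qpos"])
cv2.imwrite("pics/w7.png",bot.grab_frame("wrist")[:,:,::-1])
cv2.imwrite("pics/s7.png",cv2.resize(bot.grab_frame("scene")[130:250,160:320,::-1],None,fx=5,fy=5,interpolation=cv2.INTER_CUBIC))
E
```

```text
{'x': 0.13, 'y': 54.81, 'z': 50.6, 's': 74.51, 'off': 3.53, 'th': 40.03} f [ 0.76  0.33 -0.94] ft,fn -0.46 -0.85 m [-0.98 -0.16 -0.01]
[ 0.56955368 -0.16320992  0.28176371] [-2.44287984e+00 -5.47015619e-05  1.75785346e-01] [ 0.76789576  0.75777217 -0.59364058  1.48694951 -0.2403942   1.31184683
 -1.04725226]
```

View pics/s7.png

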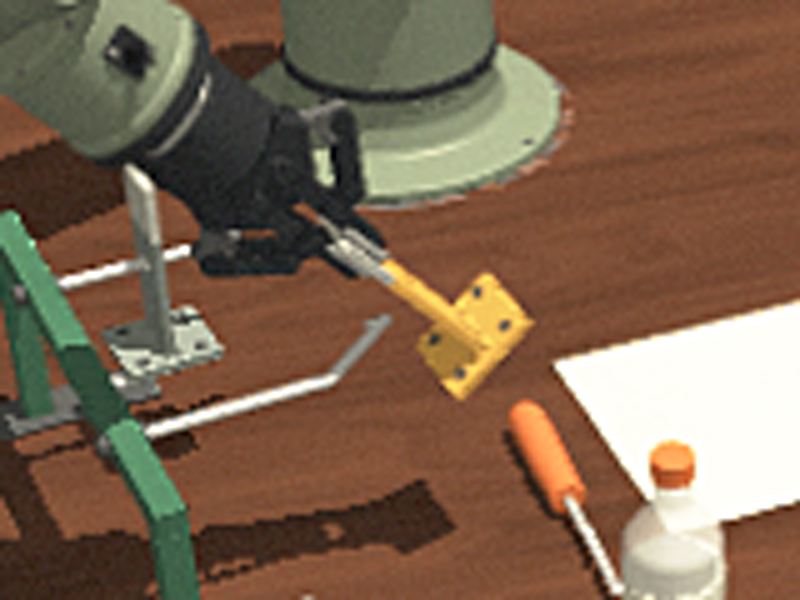

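View pics/w7.png

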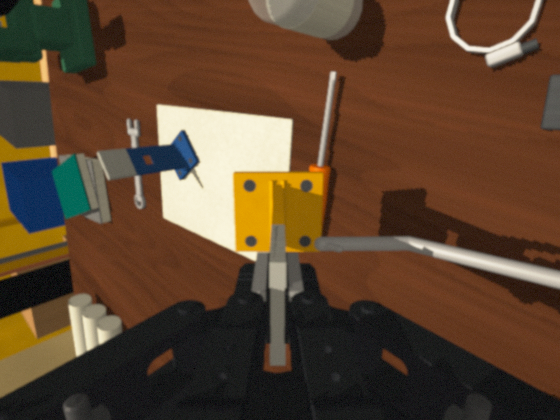

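```bash
python3 - <<'E'
from plan import *
o=bot.observe();print(delta(o,[.479,.128,.29],Ro.from_euler("xyz",[np.pi,0,.175])))
E
python3 -m crank '{"travel":[[-0.5,3,1],[-1.5,7,2],[-2.5,11,2],[-3.5,14.5,2],[-4.5,18,2],[-5.5,21.5,2],[-6.5,25,2]],"rot":[[0,0,0],[0,0,0],[-5,-1,0],[-10,-1.8,0],[-17,-3,0],[-23,-4,0],[-29,-5,0]]}'
python3 - <<'E'
from plan import *
o=bot.observe();print(delta(o,[.479,.128,.26],Ro.from_euler("xyz",[np.pi,0,.175])))
E
```

```text
(array([-9.05, 29.18,  0.88]), array([-39.41,  -7.  ,  -0.  ]))
clock: 17.15
position: [0.5045, 0.0858, 0.3018]
tool_rot: [-2.955, 0.001, 0.174]
force: [0.5, 0.7, -1.8]
grip_width: 0.005
(array([-2.55,  4.22, -4.18]), array([-10.5 ,  -1.9 ,   0.06]))
```

```bash
python3 -m crank '{"travel":[[-1,2,-0.5],[-2,4,-1.5],[-2.55,4.2,-3],[-2.55,4.2,-4],[-2.55,4.2,-4],[-2.55,4.2,-4]],"rot":[[-4,-0.7,0],[-8,-1.4,0],[-10.5,-1.9,0],[-10.5,-1.9,0],[-10.5,-1.9,0],[-10.5,-1.9,0]]}'
python3 - <<'E'
from plan import *
o=bot.observe();print(o["position"],o["tool_rot"],o["force"],delta(o,[.479,.128,.1785],Ro.from_euler("xyz",[np.pi,0,.175])))
cv2.imwrite("pics/w8.png",bot.grab_frame("wrist")[:,:,::-1])
cv2.imwrite("pics/d8.png",bot.grab_frame("side")[:,:,::-1])
E
```

```text
clock: 17.75
position: [0.48, 0.1257, 0.2612]
tool_rot: [-3.137, 0.003, 0.172]
force: [-0.7, -0.2, -0.4]
grip_width: 0.0049
[0.47998582 0.12573708 0.26118058] [-3.13683736e+00  2.71617286e-03  1.72152047e-01] [-0.69734756 -0.2186917  -0.40917847] (array([-0.1 ,  0.23, -8.27]), array([-0.24, -0.2 ,  0.16]))
```

View pics/w8.png

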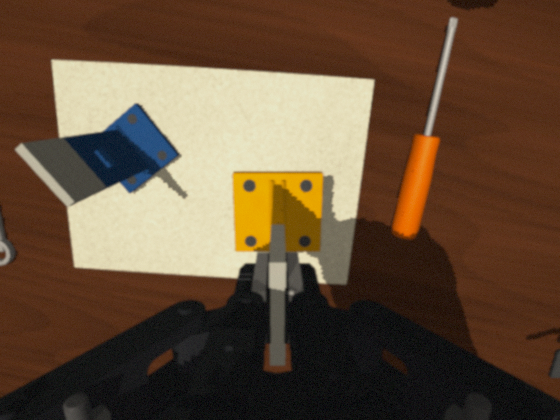

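View pics/d8.png

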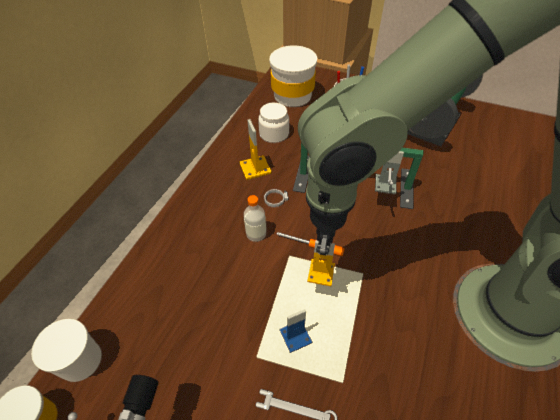

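```bash
python3 -m crank '{"travel":[[0,0.1,-2],[0,0.2,-4],[-0.1,0.2,-6],[-0.1,0.2,-7.3],[-0.1,0.2,-7.8],[-0.1,0.2,-7.8],[-0.1,0.2,-7.8]],"rot":[[0,0,0],[0,0,0],[-0.1,-0.1,0],[-0.2,-0.2,0],[-0.2,-0.2,0],[-0.2,-0.2,0],[-0.2,-0.2,0]]}'
python3 -c "
from workcell import bot
o=bot.observe();print(o['position'],o['tool_rot'],o['force'],o['moment'])"
```

```text
clock: 18.55
position: [0.4789, 0.1286, 0.1838]
tool_rot: [3.141, -0.001, 0.174]
force: [0.0, 0.8, -1.5]
grip_width: 0.005
[0.47886148 0.1286288  0.18381985] [ 3.14149524e+00 -1.40382704e-03  1.73592126e-01] [ 0.03843323  0.83312187 -1.5329814 ] [ 0.02206175 -0.01233587  0.01448747]
```

Expected contact at about TCP z = 0.1735; ease down.

```bash
python3 -m crank '{"travel":[[0,0,-0.2],[0,0,-0.4],[0,0,-0.6],[0,0,-0.8],[0,0,-0.85],[0,0,-0.85]],"rot":[[0,0.08,0],[0,0.08,0],[0,0.08,0],[0,0.08,0],[0,0.08,0],[0,0.08,0]]}'; python3 -m crank '{"travel":[[0,0,-0.03],[0,0,-0.05],[0,0,-0.05]],"rot":[[0,0,0],[0,0,0],[0,0,0]]}'
```

```text
clock: 19.15
position: [0.4784, 0.1286, 0.1745]
tool_rot: [3.142, 0.001, 0.174]
force: [0.8, -0.4, -2.5]
grip_width: 0.005
clock: 19.45
position: [0.4785, 0.1286, 0.1742]
tool_rot: [3.142, 0.001, 0.174]
force: [-0.7, 0.6, -1.3]
grip_width: 0.0051
```

```bash
python3 -m crank '{"travel":[[0,0,-0.03],[0,0,-0.05],[0,0,-0.05]],"rot":[[0,0,0],[0,0,0],[0,0,0]]}'
```

```text
clock: 19.75
position: [0.4785, 0.1286, 0.1737]
tool_rot: [3.141, 0.001, 0.174]
force: [-1.1, -0.1, 3.1]
grip_width: 0.0052
```

```bash
python3 -m crank '{"travel":[[0,0,0],[0,0,0]],"rot":[[0,0,0],[0,0,0]]}' - 20; python3 -m crank '{"travel":[[0,0,0],[0,0,0],[0,0,0],[0,0,0]],"rot":[[0,0,0],[0,0,0],[0,0,0],[0,0,0]]}' -0.2
python3 - <<'E'
from workcell import bot
import cv2
o=bot.observe();print(o["position"],o["force"],o["grip_width"])
cv2.imwrite("pics/w9.png",bot.grab_frame("wrist")[:,:,::-1])
E
```

```text
clock: 19.95
position: [0.4785, 0.1286, 0.1737]
tool_rot: [3.141, 0.001, 0.174]
force: [-1.3, 0.3, 3.1]
grip_width: 0.005
clock: 20.35
position: [0.4784, 0.1286, 0.1736]
tool_rot: [-3.142, 0.001, 0.174]
force: [0.3, -0.6, 1.2]
grip_width: 0.0341
[0.4784419  0.12864611 0.17357654] [ 0.34594739 -0.64898775  1.17178689] 0.03405021650181449
```

View pics/w9.png

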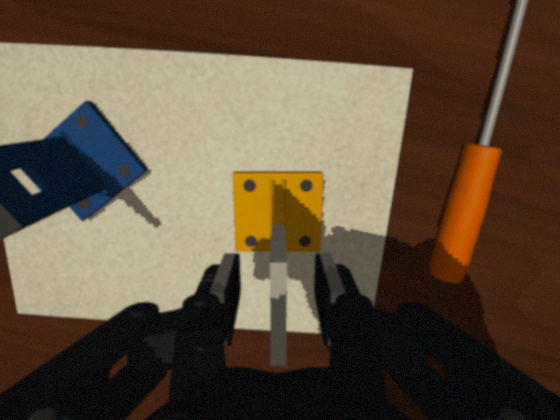

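Released, centred between open jaws. Retreat straight up.

```bash
python3 -m crank '{"travel":[[0,0,0.5],[0,0,1.5],[0,0,3],[0,0,5],[0,0,7],[0,0,9],[0,0,12],[0,0,12]],"rot":[[0,0,0],[0,0,0],[0,0,0],[0,0,0],[0,0,0],[0,0,0],[0,0,0],[0,0,0]]}'; python3 -m crank '{"travel":[[-2,-4,1],[-4,-8,2],[-6,-12,3],[-6,-16,4],[-6,-20,4],[-6,-20,4]],"rot":[[0,0,0],[0,0,0],[0,0,0],[0,0,0],[0,0,0],[0,0,0]]}'
python3 - <<'E'
from h import *
from workcell import bot
for n in("scene","side"): 
    im=bot.grab_frame(n);cv2.imwrite(f"pics/{n}10.png",im[:,:,::-1])
c=bot.camera_model("side")
B=np.array([.4785,.1286,.174])
print(np.round(proj(c,T(B,[[x,y,z] for z in(.002,.010,.136) for x,y in(((-.03,-.032),(.03,-.032),(.03,.032),(-.03,.032)) if z<.1 else ((-.022,0),(.022,0)))]))).tolist())
E
```

```text
clock: 21.2
position: [0.4794, 0.1292, 0.2975]
tool_rot: [-3.141, -0.005, 0.174]
force: [-0.4, 0.3, -2.0]
grip_width: 0.0343
clock: 21.8
position: [0.4179, -0.0757, 0.3341]
tool_rot: [3.14, 0.0, 0.168]
force: [-0.2, 1.1, 0.4]
grip_width: 0.0343
[[332.0, 282.0], [310.0, 278.0], [305.0, 299.0], [328.0, 304.0], [332.0, 281.0], [310.0, 277.0], [306.0, 298.0], [328.0, 302.0], [331.0, 266.0], [313.0, 263.0]]
```

View pics/scene10.png

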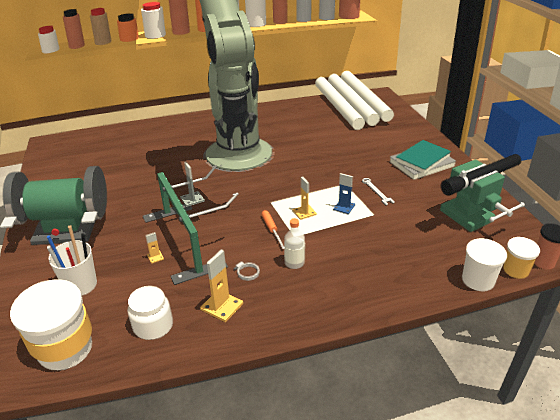

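View pics/side10.png

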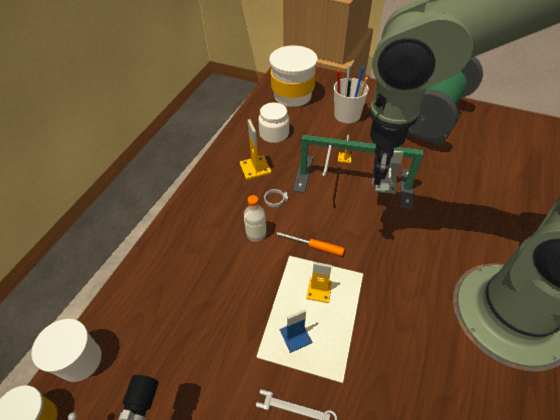

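The yellow bracket stands upright on the sheet (scene 305,200; side 319,285) and blue (345,193) is unchanged. Grey (190,185) still hangs. The rest hasn't moved, and the arm is clear.

```bash
python3 -c "
from workcell import bot
print(bot.job_done())"
```

```text
the job is handed in; nothing more can be done
None
```

I lifted the yellow bracket off hook_b, took it over the barb and set it down on the -y half of the sheet beside the blue one. The job is handed in, finished at about 22 s of the 72 s.

- **Taking it off the hook:** I gripped it by the bare tab and tilted it about 40° at the bend to match the nose. I felt the underside of the nose twice. Net contact peaked at about 5.4 N in the readings I took, and I saw no clear contact while it passed the barb.
- **Setting it down:** I eased it down in 0.5 mm steps, and the foot met the paper at about 4.6 N net before I released it.
- **Last checks:** The scene and side pictures show it upright with its foot inside the sheet's edges. The blue bracket is standing, the grey one is hanging, and everything else looks unmoved. The arm is clear.
- **What disagreed:**
  - My picture-based position for the hook was about 1 mm off from what I felt, so I corrected for that before the barb.
  - During the second feel, the moment reading jumped about 0.3 N m while the force stayed low. I put that down to friction; it went away when I backed off.
- **Limit of the force check:** I read forces only at the end of each short move, and the readings vary by about 0.7 N, so I can't rule out a brief higher peak in between.

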